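Refit a detergent drawer: lid clicked shut, siphon cap pressed into its clips

TASK

Put the rinsed washing-machine detergent drawer back together: first press the hinged lid of the middle tank down until its catch holds it shut. Then take the loose siphon cap by its grip rib, set it on the open softener tub beside the lid and press until both end clips snap over it and it sits fully home on the rim. Finish still holding the cap and pressing it down firmly, and leave the other loose things in their places.

Things in the scene. Friction and masses are not known exactly. Their poses are not given: they have to be found in the camera images.
- drawer: white plastic detergent drawer, fixed on the table, 140 (x) x 226 (y) x 78 mm, the 78 mm high front panel on its -x side. Origin: centre of its underside; z up, y to its left; turned about z only. From left to right: open softener tub (centre y = +62 mm), main-wash tank under the hinged lid (y = +16 to -58), open pre-wash compartment (y = -61 to -102)
- tub_rim (a point): centre of the softener tub's mouth, level with its rim, 60 mm above the table; axes as the drawer's. Tub inside: 96 (x) x 62 (y) mm, 50 mm deep; walls 3 mm (10 mm beside the lid). Outside each end wall, x = +-52 to 56 mm from here, stands a white spring clip 22 mm wide, 75 mm high over the table, sloping inward to a nose that overhangs the seated cap's end by 3 mm
- lid_hinge (a point): middle of the lid's hinge line, which runs along the drawer's x, 56.5 mm above the table; axes as the drawer's
- tank_lid (a joint): angle of the grey tank lid, rad: 0 = flat and shut, starts open at 0.6 to 1.05, its right-hand (-y) edge raised. The lid is 106 mm long (x), reaches 76 mm from the hinge, 3 mm thick. A weak spring lifts it again unless pressed below 0.02, where a catch clicks over its edge; this takes about 4 to 9 N at lid_press
- lid_press (a point): where to press: on the lid's upper face, on three small ridges, 45 mm from the hinge line, mid-length; turns with the lid (z = its upward normal, -y away from the hinge). The white sprung catch, 20 mm wide, stands beyond the lid's edge at drawer x = 0, y = -57 to -65 mm, up to 68 mm above the table: keep the fingers off it
- siphon_cap: loose grey siphon cap, about 55 g: plate 102 (x) x 66 (y) x 3 mm, top face 33 mm above the origin; below it a skirt narrowing from 93.5 x 59.5 to 83 x 49 mm at the foot. Origin: centre of its underside, z up. Fits the tub either way round, its x along the drawer's x; home, its origin is 30 mm above the table below tub_rim and the plate lies on the rim
- cap_rib (a point): top centre of the cap's upright grip rib, 55 mm above the cap's origin: 60 mm along the cap's x, 12 mm thick (y), 22 mm high above the plate. Pressing the cap on: the push rises to about 8 to 14 N between 10 and 5 mm above home, suddenly drops, and the cap goes on down to the rim, where the push rises again
- cap_end_a (a point): on the top face of the cap's plate, 45 mm from its middle toward its -x end; 63 mm above the table when home
- cap_end_b (a point): the same toward its +x end
- clip_front (a joint): bend of the clip at the tub's front (-x) end, rad: 0 = relaxed, grows as the nose is pushed outward (about 0.06 as the cap passes), back to nearly 0 once it has snapped over the plate
- clip_back (a joint): the same for the clip at the tub's back (+x) end
- spot_soap: bystander: pale green bar of soap, 42x70x22 mm, to the left of the cap
- peg_a: bystander: wooden clothes peg, 15x72x12 mm, between drawer and cap
- peg_b: bystander: second wooden clothes peg, 15x72x12 mm, to the right of the drawer
- spool: bystander: small spool of grey thread, 52 mm high, to the left of the cap
- snap_tin: bystander: round white tin, 63 mm across, 24 mm high, to the right of the drawer
Not all that is in view belongs to the job. What is shaped like the siphon_cap but turquoise is not meant.

How it is judged:
On the way, in this order (a step that is already met when the one before it is completed fails the run):
1. the lid of the main-wash tank is pressed shut and held by its catch (value of joint tank_lid below 0.035 rad), for 0.2 s.
2. the siphon cap is snapped home under both clips, the lid still shut (value of joint tank_lid below 0.035 rad and z of each of cap_end_a, cap_end_b in the frame of drawer below 0.0642 m and value of joint each of clip_front, clip_back below 0.03 rad and horizontal distance between siphon_cap and tub_rim below 0.004 m), for 0.2 s.
At the end, for the whole second after the job is handed in: lid caught shut (under 0.035 rad); both plate ends on the rim (within 1 mm), both clips sprung back (under 0.03 rad), cap centred within 4 mm; fingers still on the cap, pressing it on the drawer with over 4 N through the last second (all of step 2 and contact force between siphon_cap and drawer above 4 N and contact force between the fingers and siphon_cap above 2 N); the arm keeps its last pose, push and grip.
It fails at once if a bystander is pushed more than 30 mm out of its place (distance of any of spot_soap, peg_a, peg_b, spool, snap_tin from where it was at the start of the episode above 0.03 m).
It also fails if it takes over 58 s, if anything falls off the work surface, if the arm or the gripper's body presses on something with over 40 N, if the wrist force passes 120 N, or if a joint passes its speed limit or range.

ROBOT

A 6-joint arm with a two-finger parallel gripper is mounted at the origin on the work surface; the furniture and walls round the work are solid. World frame = base frame: x ahead of the robot, y to its left, z up, the work surface at z = 0. Lengths are in m, angles in rad, forces in N, time in s.
With the tool pointing down it reaches from about 0.375 to 0.9 m from the base axis. Payload 3.1 kg.
Tool frame: the origin (TCP) lies at the very end of the fingers, on their centre line; the grasp point (between the pads) lies 19 mm behind it (pinch_z is the distance from the TCP to the grasp point, in m); z points along the fingers, y is the line along which they close (so a half turn about z gives the same grasp; the last joint's range is limited). The gripper opens to 87 mm and grips with 3 to 60 N. Pads are 19 mm wide; open, the fingers measure 117 mm over their backs; the gripper's body (75 mm by 190 mm) begins 51 mm behind the grasp point.
Start: joints at [-1.454, 0.527, 1.433, -0, 1.181, -0.178], TCP at [0.182, -0.598, 0.223] pointing down, gripper open.
Joint ranges: [-3.08, 3.08], [-0.75, 2.2], [0.22, 2.44], [-1.43, 4.57], [0, 2.65], [-2.85, 2.85]. Speed limits (rad/s): [2.79, 2.79, 3.14, 3.14, 3.14, 3.14].

INTERFACE

Orientations are given as a unit quaternion [x, y, z, w].
In Python, from station import get_state, get_image, camera_model, sign_off, spot_in, silhouettes, pinch_z gives the robot as it stands.
- The arm moves only by the shell command python3 -m handwheel 'ROWS' [FORCE]. ROWS is JSON, a list of rows, each an object with "hand": the closure, from 0 (fully open) to 1 (shut); "dp": the shift along the tool's x, y, z in m, a list of three; "spin": the turn about the tool's z in degrees. A call has 1 to 12 rows; each row shifts and turns the commanded pose from where the row before left it, along the tool's axes as they then stand; what a row does not reach is not made up. A row lasts 1/10 s, in which the tool goes at most 50 mm and 8.59 degrees, less where a joint would pass 70% of its speed; a pose out of reach is approached as far as the arm can. A call is refused whole if a number of a shift passes 0.05 or a number of a turn 8.59, either way. A call with a gripper value outside its range is refused whole. The fingers move at their own pace and stop on an object; FORCE is the grip in N (left out, the last holds). Time passes only in rows, so rows that do not move let the fingers close. It gives the time, the measured TCP pose, the force, the opening and the grip force at its end, in the units of the state.
- get_state(): the state, without advancing time (a new reading comes with each control period).
- get_image(name): name is "scene" or "top" or "wrist"; returns the picture (384x512x3 uint8, blue, green, red); there is no depth.
- camera_model(name): a dict with "intrinsics" (3x3 intrinsics, pixels), "R" (3x3) and "t" (3): a world point X has camera coordinates R X + t. Camera axes: x right, y down, z forward; pixel columns grow to the right and rows downward; lengths in m; the calibration is good to about 2 mm. A picture is of the moment at which its call begins: read the wrist's pose just before it. camera_model takes no time and is no camera call; for the wrist camera it gives the pose at the moment of the call.
- sign_off(): hands the job in; it is judged then, once.
Trained networks look in the newest picture that a camera, given by its name, has taken for a name from the list of things; names that differ only in an ending like _2 or _b are one class to them, and where a whole thing is asked for, a point or a joint stands for the part that bears it (a point fixed in the world has none). Each returns a list of dicts, best first, with "confidence" (0 to 1); they miss things now and then, are a little off and sometimes report something else, mostly with a low value. They report only what shows in the picture. A call takes as long as a camera call. They do not tell look-alikes from the thing itself.
- spot_in(camera, thing): "point" ([x, y, z] in m, in world coordinates, good to about 4 mm: the middle of the surface that is visible of it).
- silhouettes(camera, thing): "mask" (384x512 bool, what is visible of it).
The state is a dict: "t": time; "q": joint angles; "qd": joint speeds; "joint_efforts": joint torques, N m; "tcp_pos": TCP position; "tcp_rot": TCP orientation; "wrist_force": force on the tool from outside, world axes, zero at the start; "wrist_torque": the same for the moment, N m; "grip_width": opening from 0.0 (shut) to 1.0 (fully open); "grasp_force": force on a finger pad.
Only numpy, scipy, OpenCV 4.12 (cv2) and the standard library are available. Lean on these libraries where they do the work, as an engineer would, in place of code of your own. Each camera call takes 0.05 s, during which the arm holds its last target. There are 200 camera calls.

## Working session

There is one attempt and no reset: what is moved stays moved. The work goes in short steps, Python scripts to look and compute and a shell command to move; the robot and the scene stay as the last step left them, time stands still between calls to the robot, and variables do not carry over. Pictures are saved under pics/ and viewed, at most 10 in all, crops included, and the job is handed in when it is done.

```bash
ls; mkdir -p pics; python3 - <<'E'
from station import *
import cv2,numpy as np
a=get_image("scene");b=get_image("top")
cv2.imwrite("pics/s.png",a);cv2.imwrite("pics/t.png",cv2.resize(b,(800,600),interpolation=cv2.INTER_CUBIC))
s=get_state();print(s["t"],s["tcp_pos"],s["tcp_rot"],s["wrist_force"],pinch_z)
for c in("top","scene"):
  for n in("drawer","siphon_cap","cap_rib","tank_lid","lid_press","lid_hinge","tub_rim","clip_front","peg_a","spot_soap","spool","snap_tin"):
    try:
      for d in spot_in(c,n)[:3]:print(c,n,np.round(d["point"],3),round(d["confidence"],2))
    except Exception as e:print(c,n,e)
E
```

```text
pics
0.1 [ 0.18213546 -0.59717679  0.22168893] [ 9.89083735e-01  1.47351287e-01  3.75675950e-05 -9.81045748e-04] [-0.58599862 -0.60545382 -0.90232068] 0.0187
top drawer [ 0.452 -0.128  0.038] 0.86
top drawer [0.401 0.211 0.038] 0.49
top siphon_cap [0.206 0.387 0.033] 0.84
top siphon_cap [0.399 0.208 0.033] 0.79
top cap_rib [0.206 0.393 0.036] 0.95
top cap_rib [0.4   0.209 0.038] 0.64
top tank_lid [ 0.457 -0.134  0.09 ] 0.56
top lid_press [ 0.458 -0.133  0.089] 0.97
top lid_press [0.374 0.369 0.019] 0.19
top lid_hinge [ 0.45  -0.126  0.051] 0.72
top tub_rim [ 0.452 -0.13   0.04 ] 0.97
top peg_a [0.391 0.094 0.01 ] 0.65
top peg_a [ 0.504 -0.374  0.009] 0.42
top spot_soap [0.375 0.369 0.019] 0.66
top spool [0.436 0.362 0.051] 0.68
top snap_tin [ 0.389 -0.354  0.027] 0.93
scene drawer [ 0.397 -0.141  0.046] 0.85
scene siphon_cap [0.188 0.383 0.034] 0.68
scene siphon_cap [0.425 0.186 0.034] 0.58
scene cap_rib [0.187 0.384 0.036] 0.94
scene cap_rib [0.424 0.185 0.034] 0.61
scene lid_press [ 0.456 -0.137  0.093] 0.52
scene lid_hinge [ 0.397 -0.14   0.049] 0.67
scene peg_a [ 0.508 -0.374  0.01 ] 0.57
scene peg_a [0.386 0.085 0.011] 0.43
scene spot_soap [0.423 0.187 0.029] 0.42
scene spool [0.387 0.085 0.008] 0.3
scene snap_tin [ 0.4   -0.137  0.047] 0.59
```

View pics/t.png

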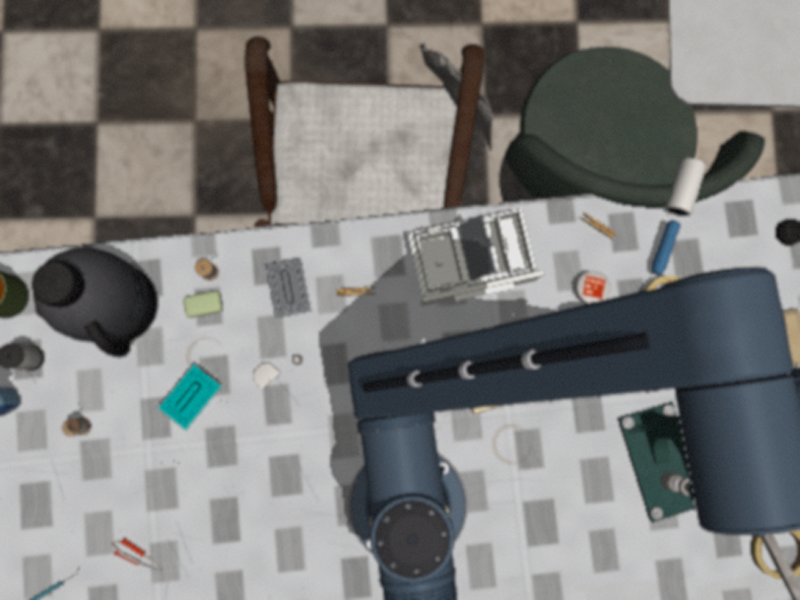

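View pics/s.png

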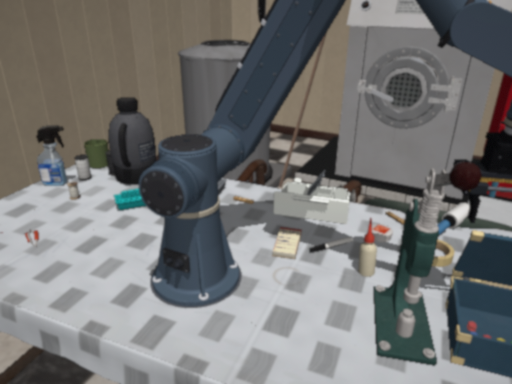

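The top view shows two caps: the turquoise one at (190,396) and the grey one at (288,287), which is about (0.40, 0.21). The grey one is meant. The drawer is at about (475,255), with the tub at (440,258), the dark raised lid at (477,250) and the front panel at the bottom. I'll move over the drawer for a closer look.

```bash
python3 -m handwheel '[{"hand":1,"dp":[0.034,-0.036,-0.01],"spin":0},{"hand":1,"dp":[0.034,-0.036,-0.01],"spin":0},{"hand":1,"dp":[0.034,-0.036,-0.01],"spin":0},{"hand":1,"dp":[0.034,-0.036,-0.01],"spin":0},{"hand":1,"dp":[0.034,-0.036,-0.01],"spin":0},{"hand":1,"dp":[0.034,-0.036,-0.01],"spin":0},{"hand":1,"dp":[0.034,-0.036,-0.01],"spin":0},{"hand":1,"dp":[0.034,-0.036,-0.01],"spin":0},{"hand":1,"dp":[0.034,-0.036,0],"spin":0},{"hand":1,"dp":[0.034,-0.036,0],"spin":0},{"hand":1,"dp":[0,0,0],"spin":0}]' 20
python3 - <<'E'
from station import *
import cv2,numpy as np
m=camera_model("wrist");a=get_image("wrist")
cv2.imwrite("pics/w1.png",a)
np.savez("w1.npz",**{k:np.array(m[k]) for k in m});cv2.imwrite("w1raw.png",a)
print("cam",-m["R"].T@m["t"],m["R"])
for n in("drawer","tank_lid","lid_press","cap_rib"):
  for d in spot_in("wrist",n)[:2]:print(n,np.round(d["point"],3),round(d["confidence"],2))
E
```

```text
t: 2.4
tcp_pos: [0.4019, -0.1524, 0.3021]
tcp_rot: [0.988, 0.152, 0.001, -0.001]
wrist_force: [0.3, -0.5, -0.5]
grip_width: 0.082
grasp_force: 0.0
cam [ 0.48345578 -0.12678097  0.46289728] [[ 0.30008373 -0.95390789 -0.00308176]
 [-0.90789259 -0.28659644  0.30593058]
 [-0.29271282 -0.08900688 -0.95204883]]
drawer [ 0.452 -0.129  0.04 ] 0.75
drawer [ 0.391 -0.078  0.071] 0.5
tank_lid [ 0.464 -0.136  0.092] 0.8
lid_press [ 0.466 -0.132  0.094] 0.67
cap_rib [ 0.507 -0.381  0.013] 0.6
cap_rib [0.401 0.183 0.022] 0.58
```

View pics/w1.png

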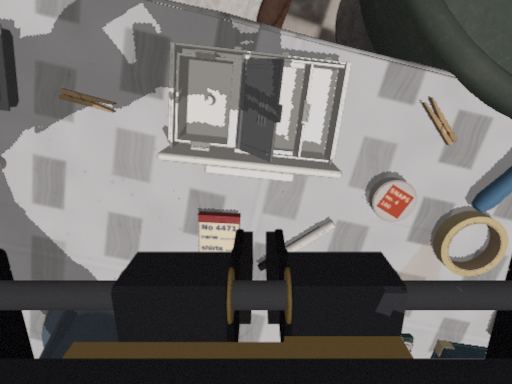

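```bash
python3 - <<'E'
import cv2
a=cv2.imread("w1raw.png")[35:185,150:350]
cv2.imwrite("pics/w1c.png",cv2.resize(a,(800,600),interpolation=cv2.INTER_CUBIC))
E
```

```text
(no output)
```

View pics/w1c.png

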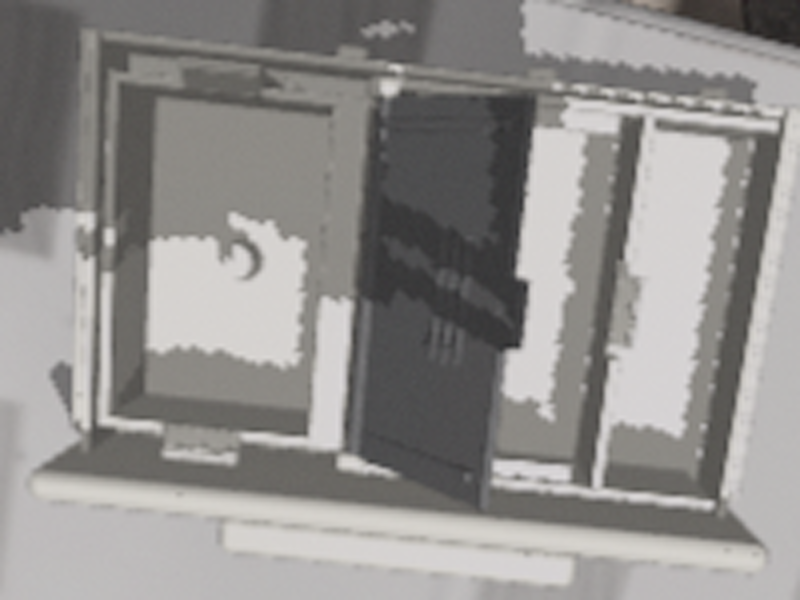

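The crop shows the tub's front inner mouth corners at about (113,413) and (310,432), the front clip at (200,445), and the panel's top edge from (35,480) to (765,552). The lid hinge is at about x = 355, the ridges at (447,330), and the catch at (625,305).

```bash
cat > h.py <<'E'
import numpy as np
def back(m,uv,z):
    R,t,K=(np.array(m[k]) for k in("R","t","intrinsics"))
    d=R.T@np.linalg.solve(K,[uv[0],uv[1],1.]);c=-R.T@t
    return c+d*(z-c[2])/d[2]
def proj(m,X):
    R,t,K=(np.array(m[k]) for k in("R","t","intrinsics"))
    p=K@(R@np.array(X)+t);return p[:2]/p[2]
E
python3 - <<'E'
from h import *
m=np.load("w1.npz")
P={}
for n,u,v,z in [("panL",35,480,.078),("panR",765,552,.078),("tubFL",113,413,.06),("tubFR",310,432,.06),("tubBL",115,82,.06),("tubBR",337,102,.06),("clipF",200,447,.075),("clipB",225,78,.075),("wallR_F",345,440,.06),("outBR",787,115,.06),("outFR",722,505,.06),("outFL",80,430,.06),("outBL",88,35,.06),("catch",625,305,.068),("hingeF",357,452,.0565),("hingeB",380,95,.0565)]:
    P[n]=back(m,(150+u/4,35+v/4),z);print(n,np.round(P[n],4))
d=P["panL"]-P["panR"];print(np.hypot(*d[:2]),np.degrees(np.arctan2(-d[0],d[1])))
d=P["tubFL"]-P["tubFR"];print(np.hypot(*d[:2]),np.degrees(np.arctan2(-d[0],d[1])))
for a,b in(("outFR","outBR"),("outFL","outBL"),("tubFL","tubBL"),("tubFR","tubBR"),("clipF","clipB"),("hingeF","hingeB")):
    d=P[b]-P[a];print(a,np.hypot(*d[:2]),np.degrees(np.arctan2(d[1],d[0])))
E
```

```text
panL [ 0.3719 -0.0356  0.078 ]
panR [ 0.4167 -0.2509  0.078 ]
tubFL [ 0.3944 -0.0498  0.06  ]
tubFR [ 0.4069 -0.109   0.06  ]
tubBL [ 0.4865 -0.0288  0.06  ]
tubBR [ 0.5003 -0.0906  0.06  ]
clipF [ 0.3956 -0.0797  0.075 ]
clipB [ 0.4964 -0.061   0.075 ]
wallR_F [ 0.4078 -0.12    0.06  ]
outBR [ 0.5356 -0.2145  0.06  ]
outFR [ 0.4236 -0.2382  0.06  ]
outFL [ 0.3862 -0.0413  0.06  ]
outBL [ 0.4962 -0.0188  0.06  ]
catch [ 0.4721 -0.1872  0.068 ]
hingeF [ 0.4046 -0.1245  0.0565]
hingeB [ 0.506  -0.1016  0.0565]
0.21986680558520097 11.734838175149871
0.06052687170908616 11.950465239384771
outFR 0.11451446149639723 11.949426635371216
outFL 0.11224334798263459 11.575938506337476
tubFL 0.09444118987937693 12.817393201583457
tubFR 0.0952078344078991 11.137968461117511
clipF 0.10248390945967813 10.493962766246858
hingeF 0.10392633406941393 12.76099942008886
```

Yaw comes out at 11.9° from several edges, and the sizes agree: panel 220 of 226 mm, tub 60.5 × 95 of 62 × 96 mm, hinge to catch 76 of 77 mm. tub_rim is at (0.447, -0.070) and the lid press TCP goal is (0.465, -0.157).

```bash
python3 -m handwheel '[{"hand":1,"dp":[0,0,0],"spin":5.6},{"hand":1,"dp":[0.0153,0.0044,0.04],"spin":0},{"hand":1,"dp":[0.0153,0.0044,0.04],"spin":0},{"hand":1,"dp":[0.0153,0.0044,0.04],"spin":0},{"hand":1,"dp":[0.0153,0.0044,0.04],"spin":0},{"hand":1,"dp":[0,0,0.01],"spin":0},{"hand":1,"dp":[0,0,0.01],"spin":0},{"hand":1,"dp":[0,0,0.01],"spin":0},{"hand":1,"dp":[0,0,0.01],"spin":0},{"hand":1,"dp":[0,0,0.01],"spin":0},{"hand":1,"dp":[0,0,0.01],"spin":0},{"hand":1,"dp":[0,0,0],"spin":0}]' 20
```

```text
t: 3.85
tcp_pos: [0.4727, -0.187, 0.0899]
tcp_rot: [0.994, 0.106, 0.009, 0.022]
wrist_force: [-21.5, -56.5, 25.9]
grip_width: 0.007
grasp_force: 28.6
```

The force pushes the fingers off to -y, so they probably slipped past the raised lid edge. I'll back off up and outward and look.

```bash
python3 -m handwheel '[{"hand":1,"dp":[0,0.03,0],"spin":0},{"hand":1,"dp":[0,0.005,-0.02],"spin":0},{"hand":1,"dp":[0,0,-0.04],"spin":0},{"hand":1,"dp":[0,0,-0.05],"spin":0},{"hand":1,"dp":[0,0,-0.04],"spin":0},{"hand":1,"dp":[-0.02,-0.03,-0.02],"spin":0},{"hand":1,"dp":[0,0,0],"spin":0}]'
python3 - <<'E'
from station import *
import cv2,numpy as np
m=camera_model("wrist");a=get_image("wrist")
np.savez("w2.npz",**{k:np.array(m[k]) for k in m});cv2.imwrite("w2raw.png",a)
cv2.imwrite("pics/w2.png",cv2.resize(a[20:260,100:420],(800,600),interpolation=cv2.INTER_CUBIC))
E
```

```text
t: 4.55
tcp_pos: [0.4435, -0.1707, 0.2562]
tcp_rot: [0.995, 0.099, 0.002, 0.002]
wrist_force: [-0.4, 0.4, -0.3]
grip_width: 0.001
grasp_force: 0.0
```

View pics/w2.png

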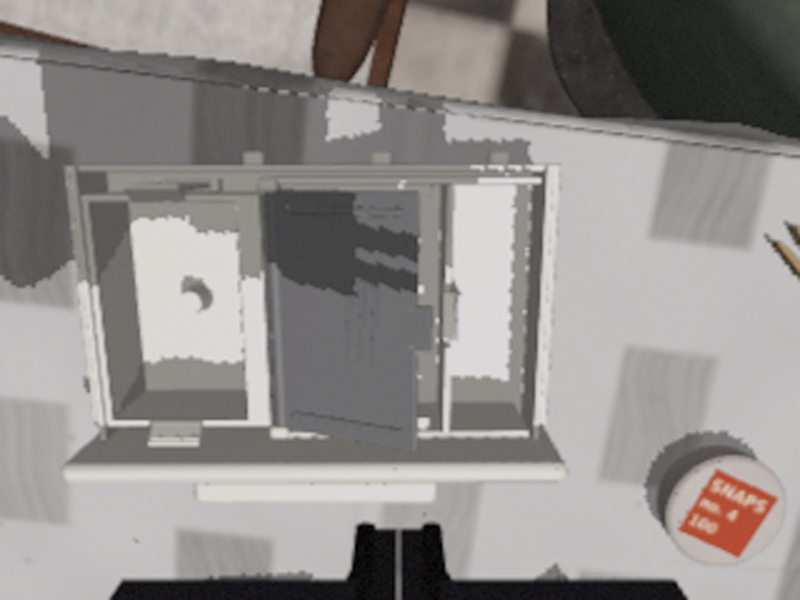

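The lid is still open and undamaged. Its raised edge runs from the back corner (418,192) to the front corner (413,447). I'll triangulate it, and the tub corners, with the first view.

```bash
cat >> h.py <<'E'
def tri(ms,uvs):
    A=[];b=[]
    for m,uv in zip(ms,uvs):
        R,t,K=(np.array(m[k]) for k in("R","t","intrinsics"));P=K@np.c_[R,t]
        for i in(0,1):
            r=P[i]-uv[i]*P[2];A.append(r[:3]);b.append(-r[3])
    return np.linalg.lstsq(np.array(A),np.array(b),rcond=None)[0]
E
python3 - <<'E'
from h import *
a,b=np.load("w1.npz"),np.load("w2.npz")
f=lambda p:(150+p[0]/4,35+p[1]/4)
g=lambda p:(100+p[0]/2.5,20+p[1]/2.5)
c,s=np.cos(np.radians(11.9)),np.sin(np.radians(11.9))
D=lambda X:(c*X[0]+s*X[1]-.4226, -s*X[0]+c*X[1]+.2215,X[2])
for n,p,q in [("lidF",(482,508),(413,447)),("lidB",(535,95),(418,192)),("tubFL",(113,413),(108,420)),("tubFR",(310,432),(246,420)),("ridge",(447,328),(365,318)),("panL",(35,480),(66,468)),("panR",(765,552),(563,468))]:
    X=tri((a,b),(f(p),g(q)));print(n,np.round(X,4),"drawer",np.round(D(X),4))
for n,q,z in(("tubFL",(108,420),.06),("tubFR",(246,420),.06),("tubBR",(243,207),.06),("panL",(66,468),.078),("panR",(563,468),.078),("clipF",(175,440),.075)):
    print(n,np.round(D(back(b,g(q),z)),4))
E
```

```text
lidF [ 0.3851 -0.1826 -0.0087] drawer [-0.0835 -0.0366 -0.0087]
lidB [ 0.5188 -0.1544  0.0561] drawer [ 0.0532 -0.0365  0.0561]
tubFL [ 0.3988 -0.0525  0.0776] drawer [-0.0432  0.0879  0.0776]
tubFR [ 0.4093 -0.1096  0.0725] drawer [-0.0448  0.0298  0.0725]
ridge [ 0.4356 -0.1485 -0.0892] drawer [-0.0269 -0.0136 -0.0892]
panL [ 0.3699 -0.0335  0.0703] drawer [-0.0676  0.1124  0.0703]
panR [ 0.4169 -0.2503  0.0794] drawer [-0.0662 -0.1094  0.0794]
tubFL [-0.048   0.0949  0.06  ]
tubFR [-0.0487  0.0322  0.06  ]
tubBR [0.0451 0.0273 0.06  ]
panL [-0.0644  0.1093  0.078 ]
panR [-0.0667 -0.1095  0.078 ]
clipF [-0.0529  0.0611  0.075 ]
```

```bash
python3 - <<'E'
from h import *
a,b=np.load("w1.npz"),np.load("w2.npz")
f=lambda p:(150+p[0]/4,35+p[1]/4)
g=lambda p:(100+p[0]/2.5,20+p[1]/2.5)
c,s=np.cos(np.radians(11.9)),np.sin(np.radians(11.9))
D=lambda X:np.array((c*X[0]+s*X[1]-.4226, -s*X[0]+c*X[1]+.2215,X[2]))
for m,p in((a,f((482,508))),(a,f((535,95))),(b,g((413,447))),(b,g((418,192)))):
    L=[(abs(np.hypot(d[1]-.016,z-.0565)-.076),np.round(d,4),np.arctan2(z-.0565,.016-d[1])) for z in np.arange(.05,.14,.0005) for d in[D(back(m,p,z))]]
    print(min(L,key=lambda r:r[0]))
E
```

```text
(np.float64(3.581724311683965e-05), array([-0.0514, -0.0209,  0.123 ]), np.float64(1.0645850847616345))
(np.float64(7.230182412415465e-05), array([ 0.0508, -0.0227,  0.122 ]), np.float64(1.0372777587994135))
(np.float64(3.768081521443589e-06), array([-0.047 , -0.0429,  0.1045]), np.float64(0.6835476733063102))
(np.float64(3.80097145958741e-05), array([ 0.0517, -0.0452,  0.1015]), np.float64(0.6340364839721115))
```

The lid stood at 1.05 and now stands at about 0.65, with its edge at drawer y -44 mm, z 103 mm. The fingers were still closing and the edge wedged between them. They are shut now, so I'll press at drawer y of about -23 mm, so that they meet the face inside the edge.

```bash
python3 -m handwheel '[{"hand":1,"dp":[0.012,-0.007,0.03],"spin":0},{"hand":1,"dp":[0.012,-0.007,0.03],"spin":0},{"hand":1,"dp":[0,0,0.04],"spin":0},{"hand":1,"dp":[0,0,0.04],"spin":0},{"hand":1,"dp":[0,0,0],"spin":0},{"hand":1,"dp":[0,0,0.008],"spin":0},{"hand":1,"dp":[0,0,0.008],"spin":0},{"hand":1,"dp":[0,0,0.008],"spin":0}]' 
python3 -m handwheel '[{"hand":1,"dp":[0,0,0.006],"spin":0},{"hand":1,"dp":[0,0,0.006],"spin":0},{"hand":1,"dp":[0,0,0],"spin":0}]'
```

```text
t: 5.4
tcp_pos: [0.4675, -0.1545, 0.0889]
tcp_rot: [0.995, 0.099, 0.002, 0.001]
wrist_force: [0.2, -0.1, 0.1]
grip_width: 0.008
grasp_force: 0.0
t: 5.7
tcp_pos: [0.4664, -0.1537, 0.0755]
tcp_rot: [0.995, 0.099, 0.0, 0.0]
wrist_force: [-0.1, 0.8, 0.4]
grip_width: 0.006
grasp_force: 0.2
```

```bash
python3 -m handwheel '[{"hand":1,"dp":[0,0,0.005],"spin":0},{"hand":1,"dp":[0,0,0.005],"spin":0},{"hand":1,"dp":[0,0,0],"spin":0}]'
python3 -m handwheel '[{"hand":1,"dp":[0,0,0.004],"spin":0},{"hand":1,"dp":[0,0,0.002],"spin":0},{"hand":1,"dp":[0,0,0],"spin":0}]'
```

```text
t: 6.0
tcp_pos: [0.4665, -0.1537, 0.0653]
tcp_rot: [0.995, 0.099, 0.0, -0.0]
wrist_force: [0.8, -0.4, 1.9]
grip_width: 0.006
grasp_force: 0.4
t: 6.3
tcp_pos: [0.4666, -0.1538, 0.0596]
tcp_rot: [0.995, 0.099, 0.0, 0.0]
wrist_force: [1.1, -0.5, 1.2]
grip_width: 0.003
grasp_force: 0.6
```

```bash
python3 -m handwheel '[{"hand":1,"dp":[0,0,0.002],"spin":0},{"hand":1,"dp":[0,0,0],"spin":0}]'
python3 -m handwheel '[{"hand":1,"dp":[0,0,0.002],"spin":0},{"hand":1,"dp":[0,0,0],"spin":0}]'
```

```text
t: 6.5
tcp_pos: [0.4666, -0.1538, 0.0582]
tcp_rot: [0.995, 0.099, 0.0, 0.0]
wrist_force: [-0.1, -1.0, 6.8]
grip_width: 0.006
grasp_force: 3.5
t: 6.7
tcp_pos: [0.4667, -0.1538, 0.0577]
tcp_rot: [0.995, 0.099, 0.001, 0.001]
wrist_force: [-2.8, 0.7, 20.0]
grip_width: 0.005
grasp_force: 10.3
```

It now pushes against a hard stop with 20 N. I'll lift, check the lid, and head for the cap, opening the hand.

```bash
python3 -m handwheel '[{"hand":1,"dp":[0,0,0.001],"spin":0},{"hand":1,"dp":[0,0,-0.01],"spin":0},{"hand":1,"dp":[0,0,-0.05],"spin":0},{"hand":0,"dp":[0,-0.01,-0.05],"spin":0},{"hand":0,"dp":[0,-0.03,-0.05],"spin":0},{"hand":0,"dp":[0,-0.04,-0.02],"spin":0},{"hand":0,"dp":[0,-0.04,0],"spin":0},{"hand":0,"dp":[0,0,0],"spin":0}]'
python3 - <<'E'
from station import *
import cv2,numpy as np
m=camera_model("wrist");a=get_image("wrist")
np.savez("w3.npz",**{k:np.array(m[k]) for k in m});cv2.imwrite("w3raw.png",a)
cv2.imwrite("pics/w3.png",cv2.resize(a[:300,:400],(800,600),interpolation=cv2.INTER_CUBIC))
for n in("siphon_cap","cap_rib"):
  for d in spot_in("wrist",n)[:2]:print(n,np.round(d["point"],3),round(d["confidence"],2))
E
```

```text
t: 7.5
tcp_pos: [0.4403, -0.0358, 0.2267]
tcp_rot: [0.995, 0.101, -0.002, -0.002]
wrist_force: [-0.6, -0.3, 0.3]
grip_width: 0.371
grasp_force: 0.0
siphon_cap [0.408 0.203 0.031] 0.67
siphon_cap [ 0.444 -0.132  0.054] 0.35
cap_rib [0.406 0.205 0.032] 0.88
```

View pics/w3.png

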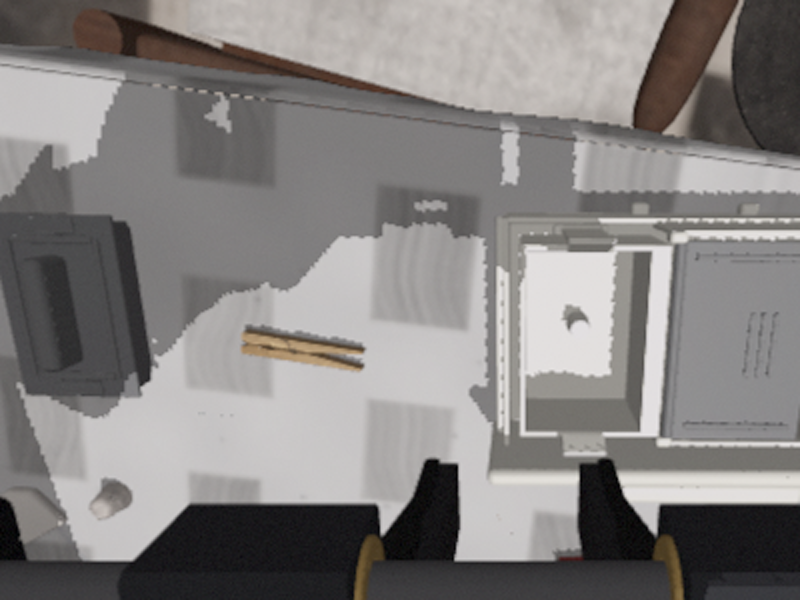

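The lid lies flat and shut. The grey cap is at (60,305) and the peg at (300,348), between cap and drawer. I'll move on toward the cap and look from closer.

```bash
python3 -m handwheel '[{"hand":0,"dp":[-0.004,-0.04,0],"spin":0},{"hand":0,"dp":[-0.004,-0.04,0],"spin":0},{"hand":0,"dp":[-0.004,-0.04,0],"spin":0},{"hand":0,"dp":[-0.004,-0.04,0],"spin":0},{"hand":0,"dp":[-0.004,-0.04,0],"spin":0},{"hand":0,"dp":[0,0,0],"spin":0},{"hand":0,"dp":[0,0,0],"spin":0}]'
python3 - <<'E'
from station import *
import cv2,numpy as np
m=camera_model("wrist");a=get_image("wrist")
np.savez("w4.npz",**{k:np.array(m[k]) for k in m});cv2.imwrite("w4raw.png",a)
cv2.imwrite("pics/w4.png",cv2.resize(a[30:255,100:400],(800,600),interpolation=cv2.INTER_CUBIC))
for n in("siphon_cap","cap_rib"):
  for d in spot_in("wrist",n)[:2]:print(n,np.round(d["point"],3),round(d["confidence"],2))
E
```

```text
t: 8.35
tcp_pos: [0.3851, 0.1516, 0.2262]
tcp_rot: [0.995, 0.099, -0.0, 0.0]
wrist_force: [0.7, -0.4, -0.7]
grip_width: 0.994
grasp_force: 0.0
siphon_cap [0.405 0.213 0.029] 0.92
siphon_cap [0.242 0.383 0.033] 0.64
cap_rib [0.243 0.379 0.033] 0.93
cap_rib [0.404 0.209 0.032] 0.9
```

View pics/w4.png

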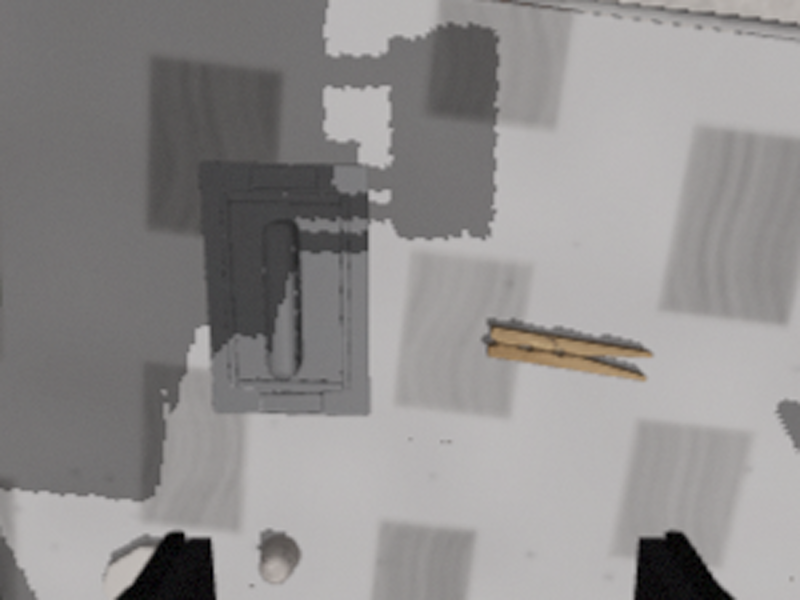

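The crop confirms the grey siphon cap: plate corners (200,163), (368,163), (370,414) and (214,411), with the rib from (281,222) to (285,378).

```bash
python3 - <<'E'
from h import *
a,b=np.load("w3.npz"),np.load("w4.npz")
f=lambda p:(p[0]/2,p[1]/2)
g=lambda p:(100+p[0]*.375,30+p[1]*.375)
C=[back(b,g(p),.033) for p in((200,163),(368,163),(370,414),(214,411))]
for x in C:print(np.round(x,4))
d=C[0]-C[3]+C[1]-C[2];print("yaw",np.degrees(np.arctan2(d[1],d[0])),np.hypot(*d[:2])/2,"ctr",np.round(np.mean(C,0),4))
w=C[0]-C[1]+C[3]-C[2];print("yaw2",np.degrees(np.arctan2(-w[0],w[1])),np.hypot(*w[:2])/2)
R=[back(b,g(p),.055) for p in((282,222),(285,376))];r=R[0]-R[1]
print(np.round(R,4),np.hypot(*r[:2]),np.degrees(np.arctan2(r[1],r[0])),np.mean(R,0))
for n,p,q in(("ribtop",(36,258),(282,222)),("ribbot",(60,368),(285,376)),("plBR",(128,218),(368,163)),("plFR",(136,394),(370,414))):print(n,np.round(tri((a,b),(f(p),g(q))),4))
E
```

```text
[0.4454 0.2528 0.033 ]
[0.4583 0.1891 0.033 ]
[0.3586 0.1701 0.033 ]
[0.3468 0.2349 0.033 ]
yaw 10.543829251664691 0.10081001828354001 ctr [0.4023 0.2117 0.033 ]
yaw2 10.859565480498457 0.06538227929587115
[[0.4321 0.2153 0.055 ]
 [0.3741 0.2054 0.055 ]] 0.05876827683808816 9.71704278464913 [0.40310258 0.21032719 0.055     ]
ribtop [0.4313 0.2162 0.0481]
ribbot [0.3718 0.2065 0.0455]
plBR [0.4562 0.1897 0.0135]
plFR [0.3604 0.1703 0.0364]
```

The cap is at (0.403, 0.211), yaw 10.5°. The plate measures 101 × 65 mm and the rib 59 mm, which match the text.

```bash
python3 -m handwheel '[{"hand":0.5,"dp":[0,0,0],"spin":0.9},{"hand":0.5,"dp":[0.014,-0.0275,0.04],"spin":0},{"hand":0.5,"dp":[0.014,-0.0275,0.04],"spin":0},{"hand":0.5,"dp":[0,0,0.04],"spin":0},{"hand":0.5,"dp":[0,0,0],"spin":0},{"hand":0.5,"dp":[0,0,0],"spin":0}]'
```

```text
t: 9.1
tcp_pos: [0.4018, 0.2096, 0.1073]
tcp_rot: [0.996, 0.09, -0.001, 0.0]
wrist_force: [-0.7, 0.7, 0.8]
grip_width: 0.55
grasp_force: 0.0
```

```bash
python3 -m handwheel '[{"hand":0.5,"dp":[0.001,-0.001,0.03],"spin":0},{"hand":0.5,"dp":[0,0,0.03],"spin":0},{"hand":0.5,"dp":[0,0,0.01],"spin":0},{"hand":0.5,"dp":[0,0,0.001],"spin":0},{"hand":1,"dp":[0,0,0],"spin":0},{"hand":1,"dp":[0,0,0],"spin":0},{"hand":1,"dp":[0,0,0],"spin":0},{"hand":1,"dp":[0,0,0],"spin":0},{"hand":1,"dp":[0,0,0],"spin":0},{"hand":1,"dp":[0,0,0],"spin":0}]' 45
```

```text
t: 10.1
tcp_pos: [0.403, 0.2117, 0.0368]
tcp_rot: [0.996, 0.091, 0.0, -0.0]
wrist_force: [-0.1, 0.9, 3.3]
grip_width: 0.134
grasp_force: 45.0
```

```bash
python3 -m handwheel '[{"hand":1,"dp":[0,0,-0.02],"spin":0},{"hand":1,"dp":[0,0,-0.045],"spin":0},{"hand":1,"dp":[0,0,-0.045],"spin":-1.4},{"hand":1,"dp":[-0.002,0.035,0],"spin":0},{"hand":1,"dp":[-0.002,0.035,0],"spin":0},{"hand":1,"dp":[-0.002,0.035,0],"spin":0},{"hand":1,"dp":[-0.002,0.035,0],"spin":0},{"hand":1,"dp":[-0.002,0.035,0],"spin":0},{"hand":1,"dp":[-0.002,0.035,0],"spin":0},{"hand":1,"dp":[-0.002,0.035,0],"spin":0},{"hand":1,"dp":[-0.001,0.035,0],"spin":0},{"hand":1,"dp":[0,0,0],"spin":0}]'
python3 - <<'E'
from station import *
import cv2,numpy as np
s=get_state();print(s["tcp_pos"],s["tcp_rot"])
m=camera_model("wrist");a=get_image("wrist")
np.savez("w5.npz",**{k:np.array(m[k]) for k in m});cv2.imwrite("w5raw.png",a)
cv2.imwrite("pics/w5.png",cv2.resize(a[60:330,80:440],(800,600),interpolation=cv2.INTER_CUBIC))
E
```

```text
t: 11.3
tcp_pos: [0.4478, -0.0697, 0.1466]
tcp_rot: [0.995, 0.101, 0.002, 0.001]
wrist_force: [0.6, -0.8, -0.6]
grip_width: 0.133
grasp_force: 45.0
[ 0.44778859 -0.06968813  0.14657481] [0.99489563 0.10088919 0.00153533 0.00130365]
```

View pics/w5.png

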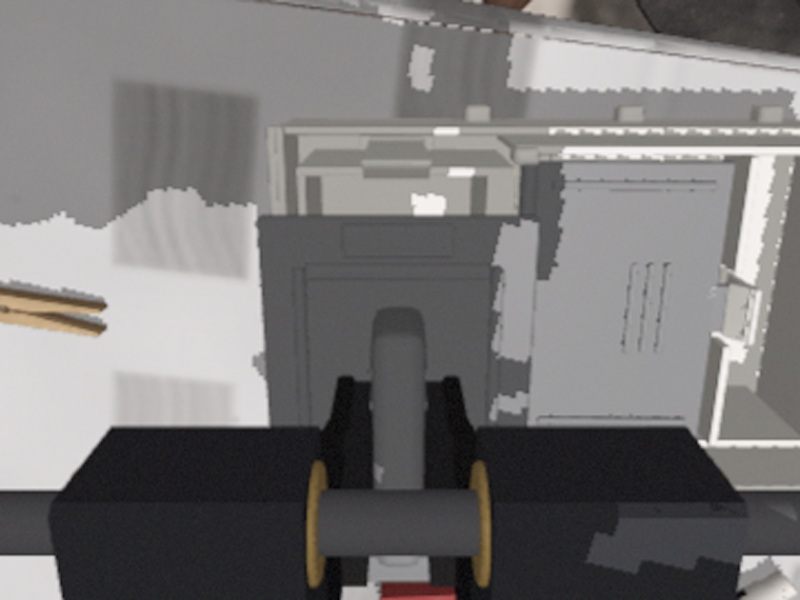

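The lid is still shut under its catch and the cap hangs in the fingers over the tub. The plate's back edge is at row 217, columns 258 to ~502, and the back clip at (397,162).

```bash
python3 - <<'E'
from h import *
b=np.load("w5.npz")
g=lambda p:(80+p[0]*.45,60+p[1]*.45)
tcp=np.array([.44779,-.06969]);th=2*np.arctan2(.1009,.9949);print("heading",np.degrees(th))
T=lambda X:np.round(1e3*np.array([np.cos(th)*(X[0]-tcp[0])+np.sin(th)*(X[1]-tcp[1]),-np.sin(th)*(X[0]-tcp[0])+np.cos(th)*(X[1]-tcp[1])]),1)
for n,p,z in(("plateBL",(258,217),.1428),("plateBR",(500,217),.1428),("ribback",(398,308),.1648),("clipBtopL",(364,160),.072),("clipBtopR",(432,160),.072),("hingewallBR",(520,155),.06),("tubBL",(302,165),.06),("tubBR",(518,165),.06),("lidpressmid",(646,308),.0595)):
    print(n,T(back(b,g(p),z)))
E
```

```text
heading 11.581958016223105
plateBL [50.3 32.6]
plateBR [ 50.2 -23. ]
ribback [35.8  0.5]
clipBtopL [53.8 11.2]
clipBtopR [ 53.8 -10.6]
hingewallBR [ 53.9 -40.8]
tubBL [50.5 32.6]
tubBR [ 50.5 -40.3]
lidpressmid [ -0.7 -89. ]
```

The offsets are all within about 1 mm: clip at +0.3 mm, plate edge at 50.3 of 51 mm, yaw within 0.3°. I'll descend.

```bash
python3 -m handwheel '[{"hand":1,"dp":[0,0,0.02],"spin":0},{"hand":1,"dp":[0,0,0.02],"spin":0},{"hand":1,"dp":[0,0,0.01],"spin":0},{"hand":1,"dp":[0,0,0.006],"spin":0},{"hand":1,"dp":[0,0,0],"spin":0}]' 55
python3 -m handwheel '[{"hand":1,"dp":[0,0,0.005],"spin":0},{"hand":1,"dp":[0,0,0.005],"spin":0},{"hand":1,"dp":[0,0,0],"spin":0}]'
```

```text
t: 11.85
tcp_pos: [0.4457, -0.0652, 0.0901]
tcp_rot: [0.995, 0.104, -0.0, -0.0]
wrist_force: [0.3, -0.3, -0.6]
grip_width: 0.134
grasp_force: 55.0
t: 12.15
tcp_pos: [0.4482, -0.0674, 0.081]
tcp_rot: [0.995, 0.103, 0.003, 0.002]
wrist_force: [1.3, -6.1, -1.8]
grip_width: 0.131
grasp_force: 55.0
```

```bash
python3 -m handwheel '[{"hand":1,"dp":[0,0.004,0],"spin":0},{"hand":1,"dp":[0,0,0],"spin":0}]'
python3 -m handwheel '[{"hand":1,"dp":[0,0,0.003],"spin":0},{"hand":1,"dp":[0,0,0.003],"spin":0},{"hand":1,"dp":[0,0,0],"spin":0}]'
```

```text
t: 12.35
tcp_pos: [0.4463, -0.0694, 0.0806]
tcp_rot: [0.995, 0.103, -0.0, -0.0]
wrist_force: [0.6, -0.5, 0.1]
grip_width: 0.131
grasp_force: 55.0
t: 12.65
tcp_pos: [0.447, -0.0695, 0.0744]
tcp_rot: [0.995, 0.103, 0.001, 0.0]
wrist_force: [1.5, 0.8, 1.8]
grip_width: 0.135
grasp_force: 55.0
```

Side forces are gone and the cap is about 7.5 mm above home. I'll press on.

```bash
for i in 1; do :; done; python3 -m handwheel '[{"hand":1,"dp":[0,0,0.002],"spin":0},{"hand":1,"dp":[0,0,0],"spin":0}]'
python3 -m handwheel '[{"hand":1,"dp":[0,0,0.002],"spin":0},{"hand":1,"dp":[0,0,0],"spin":0}]'
python3 -m handwheel '[{"hand":1,"dp":[0,0,0.002],"spin":0},{"hand":1,"dp":[0,0,0],"spin":0}]'
```

```text
t: 12.85
tcp_pos: [0.4472, -0.0696, 0.073]
tcp_rot: [0.995, 0.103, 0.001, 0.0]
wrist_force: [2.5, -0.3, 5.9]
grip_width: 0.13
grasp_force: 55.0
t: 13.05
tcp_pos: [0.447, -0.0695, 0.0707]
tcp_rot: [0.995, 0.103, 0.001, 0.0]
wrist_force: [2.1, 0.6, 1.3]
grip_width: 0.134
grasp_force: 55.0
t: 13.25
tcp_pos: [0.4463, -0.0693, 0.0681]
tcp_rot: [0.995, 0.103, -0.0, -0.0]
wrist_force: [1.6, 0.1, -1.1]
grip_width: 0.132
grasp_force: 55.0
```

```bash
python3 -m handwheel '[{"hand":1,"dp":[0,0,0.002],"spin":0},{"hand":1,"dp":[0,0,0],"spin":0}]'
python3 -m handwheel '[{"hand":1,"dp":[0,0,0.002],"spin":0},{"hand":1,"dp":[0,0,0],"spin":0}]'
```

```text
t: 13.45
tcp_pos: [0.4463, -0.0693, 0.0667]
tcp_rot: [0.995, 0.103, -0.0, -0.0]
wrist_force: [0.5, 2.0, 7.4]
grip_width: 0.135
grasp_force: 55.0
t: 13.65
tcp_pos: [0.4463, -0.0693, 0.0667]
tcp_rot: [0.995, 0.103, 0.0, 0.0]
wrist_force: [-2.7, 2.6, 28.5]
grip_width: 0.13
grasp_force: 55.0
```

The push stops hard at TCP z 0.0667; home was expected at 0.0668. I'll hold and check the clips in one picture.

```bash
python3 -m handwheel '[{"hand":1,"dp":[0,0,0],"spin":0},{"hand":1,"dp":[0,0,0],"spin":0},{"hand":1,"dp":[0,0,0],"spin":0},{"hand":1,"dp":[0,0,0],"spin":0},{"hand":1,"dp":[0,0,0],"spin":0}]'
python3 - <<'E'
from station import *
import cv2
a=get_image("wrist");b=get_image("scene")
p=cv2.resize(a[60:285,140:440],(800,600),interpolation=cv2.INTER_CUBIC)
p[:200,:260]=cv2.resize(b[165:230,265:355],(260,200),interpolation=cv2.INTER_CUBIC)
cv2.imwrite("pics/w6.png",p)
E
```

```text
t: 14.15
tcp_pos: [0.4463, -0.0693, 0.0666]
tcp_rot: [0.995, 0.103, 0.001, 0.0]
wrist_force: [-2.7, 1.4, 28.3]
grip_width: 0.131
grasp_force: 55.0
```

View pics/w6.png

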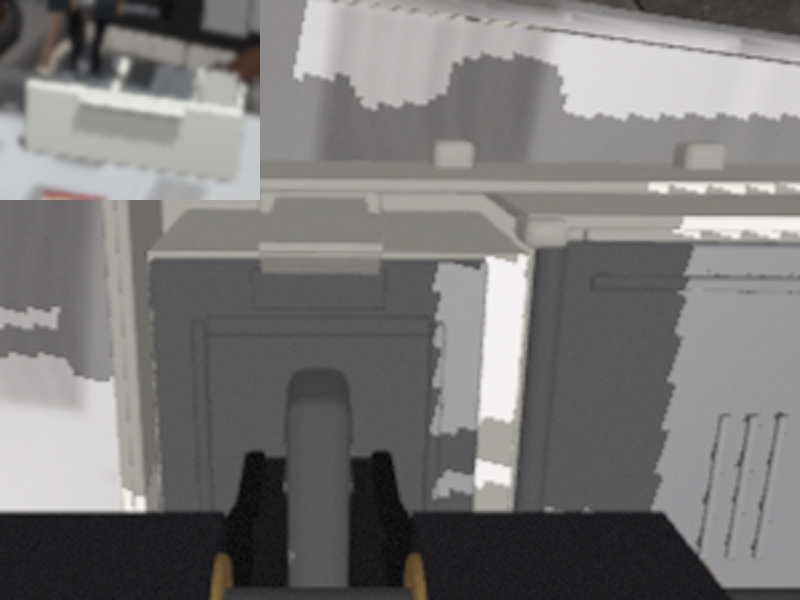

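The picture shows the back clip's nose over the plate edge at (320,258), the plate on the rim and the lid flat. The front clip is hidden behind the gripper. Since the stop height matches home with the tool level, the front end should be down too.

```bash
python3 -c "
from station import *
print(sign_off())"
```

```text
the job is handed in; nothing more can be done
None
```

I handed the job in at about 14 s: the lid is shut under its catch, and the siphon cap is held down on the tub rim at about 28 N. I saw the back clip snap over, but the front clip was hidden by the gripper, so I inferred that one from the cap stopping hard at home height; the station gave no verdict.

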